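# Reset a tripped pump interlock with a stylus and put the stylus on its rest

## Task

Reset the interlock console: with the shaft of the metal stylus, gently press the small spring button recessed in the console's sloped front, hold it fully down for a good second (without ramming it), and let it spring back out. Then lay the stylus level on its raised rest, with the handle lying in both forked posts and its middle about midway between them, and let go. Leave the other things on the bench where they are.

Things in the scene. Friction and masses are not known exactly. Their poses are not given: they have to be found in the camera images.
- stylus: Metal stylus, 170 mm long, 70 g: square aluminium handle 110 x 18 x 18 mm, dark collar 12 mm across and 6 mm long, then a round steel shaft 7 mm across with a rounded end. Origin on its long axis at mid-handle; +x runs along the axis to the tip, 115 mm away; the handle spans -55 to +55 mm. Starts lying on the bench, origin 9 mm up, tip roughly to the robot's left.
- stylus_tip (a point): The rounded end of the stylus shaft, on its axis.
- console: Fixed dark grey console, 180 mm deep, 210 wide, 163 high. Origin: centre of underside. Its front looks along its -x: a flat slope, 160 mm up the slope, outward normal (-0.819, 0, 0.574) in its frame, 35 degrees above level; pressing goes along (0.819, 0, -0.574). A brow stands 12 mm proud of the face, from 70 mm up-slope of the well. Display and keys on the face are not to be pressed.
- well_mouth (a point): Centre of the mouth of the round well amid the sloped face, at (-0.0441, 0, 0.0775) m in the console's frame. A bore 14 mm wide (3 mm bevel at the mouth), square to the face. The button in it is 12 mm across; its face at rest lies 8 to 16 mm below the mouth, which differs from unit to unit and must be felt.
- reset_button (a joint): Travel of the spring button into the console along the well's axis: 0 = out (at rest), 0.005 m = fully down. Starts to move at about 2 N, fully down at about 7 N.
- rest: Fixed rest: dark base 130 x 55 x 8 mm with two grey forked posts at x = +32 and -32 mm, each 12 mm thick along x. Origin: centre of underside; x runs from post to post. Each fork has a floor 60 mm above the bench, about 24 mm wide, widening upward, between prongs that reach to 73 mm. A stylus in it lies along x (tip either way), its axis 69 mm above the bench.
- rest_seat (a point): Point midway between the two forks at the height of their floors (60 mm above the rest's underside).
- bottle_a: Amber bottle, 84 mm wide, 190 mm tall, standing (bystander). Origin: centre of the underside.
- bottle_b: Second amber bottle, 84 mm wide, 190 mm tall, standing (bystander). Origin: centre of the underside.
- jar: White jar, 60 mm wide, 70 mm tall (bystander). Origin: centre of the underside.
- dish: Shallow glass dish, 80 mm wide, 18 mm high (bystander). Origin: centre of the underside.
- wrench: Steel wrench, 160 mm long, lying flat (bystander).
- screwdriver: Screwdriver with a thick black handle, 190 mm long, lying (bystander).
- vial_tray: Grey divided tray, 130 x 90 x 40 mm (bystander). Origin: centre of the underside.
Not all that is in view belongs to the job. Leave any pink look-alike of the rest alone.

How it is judged:
On the way:
1. the button is held fully down (more than 4 mm of its 5 mm) by the stylus for 0.8 s (value of joint reset_button above 0.004 m and contact force between stylus and console above 1 N), for 0.8 s.
At the end, for the whole second after the job is handed in: The button is out again (less than 1 mm in). The stylus lies at rest in both forks of the rest, tip either way: its axis within 0.12 rad of the rest's x axis, mid-handle within 20 mm of the middle along the rest and 7 mm across it, axis 64 to 75 mm above the rest's underside (value of joint reset_button below 0.001 m and x of stylus in the frame of rest between -0.02 and 0.02 m and y of stylus in the frame of rest between -0.007 and 0.007 m and z of stylus in the frame of rest between 0.064 and 0.075 m and angle between the x axis of stylus and the x axis of rest, either way round below 0.12 rad and linear speed of stylus below 0.02 m/s and angular speed of stylus below 0.2 rad/s); the robot touches nothing.
It fails at once if the console is rammed: the stylus pushes on it with more than 30 N (contact force between stylus and console above 30 N).
It fails at once if the robot itself pushes on the console with more than 15 N (contact force between any of the arm, the fingers and console above 15 N).
It fails at once if a bystander is moved by more than 30 mm (distance of any of bottle_a, bottle_b, jar, dish, wrench, screwdriver, vial_tray from where it was at the start of the episode above 0.03 m).
It also fails if it takes over 64 s, if anything falls off the work surface, if the arm or the gripper's body presses on something with over 40 N, if the wrist force passes 120 N, or if a joint passes its speed limit or range.

## Robot

A 6-joint arm with a two-finger parallel gripper is mounted at the origin on the work surface. World frame = base frame: x ahead of the robot, y to its left, z up, the work surface at z = 0. Lengths are in m, angles in rad, forces in N, time in s.
With the tool pointing down it reaches from about 0.25 to 0.775 m from the base axis. Payload 4 kg.
Tool frame: the origin (TCP) lies at the very end of the fingers, on their centre line; the grasp point (between the pads) lies 19 mm behind it; z points along the fingers, y is the line along which they close (so a half turn about z gives the same grasp; the last joint's range is limited). The gripper opens to 94 mm and grips with 3 to 60 N. Pads are 16 mm wide; open, the fingers measure 119 mm over their backs; the gripper's body (75 mm by 177 mm) begins 78 mm behind the grasp point.
Start: joints at [-1.205, 0.087, 1.371, -0, 1.684, -0.103], TCP at [0.248, -0.491, 0.206] pointing down, gripper open.
Joint ranges: [-3.1, 3.1], [-0.76, 2.03], [0.27, 2.55], [-1.08, 4.22], [0.17, 2.65], [-2.57, 2.57]. Speed limits (rad/s): [2.79, 2.79, 3.14, 3.14, 3.14, 3.14].

## Interface

Orientations are given as [roll, pitch, yaw] about the fixed x, y, z axes, in that order (R = Rz(yaw) Ry(pitch) Rx(roll)).
In Python, from bench import robot gives the robot as it stands. The module is installed in compiled form; this text tells all that it offers.
- The arm moves only by the tool move_arm, never from a script. Its argument "deltas" is one flat list of numbers, 7 for each row, row after row: the turn, a rotation vector about the tool's x, y, z in rad, then the shift along the tool's x, y, z in cm, then the closure, from -1 (fully open) to 1 (shut). A call has 1 to 8 rows; each row is the pose to reach, as a shift and turn from the pose commanded when the call began, along the tool's axes at that moment; what a row does not reach only later rows make up. A row lasts 1/10 s, in which the tool goes at most 50 mm and 8.59 degrees, less where a joint would pass 70% of its speed; a pose out of reach is approached as far as the arm can. A call with a gripper value outside its range is refused whole. The fingers move at their own pace and stop on an object; the grip force is fixed at half the most. Time passes only in rows, so rows that repeat a pose let the fingers close. It gives the time, the measured TCP pose, the force, the opening and the grip force at its end, in the units of the state.
- robot.get_obs(): the state, without advancing time (a new reading comes with each control period).
- robot.snapshot(name): name is "scene" or "top" or "wrist"; returns a dict with "image" (400x640x3 uint8, red, green, blue), "depth" (400x640 float32, m along the optical axis (not along the pixel's ray), 0 where there is no reading), "fov_y" (degrees; the focal length in pixels is half the picture's height over the tangent of half this angle, whatever the lens; pixels are square), "cx", "cy" (the principal point, pixels), "origin" and "orientation" of the camera in the world; the wrist camera has in their place "T_tool_cam" (4x4, takes a point from camera to tool coordinates, whose origin is the TCP and whose axes are the flange's). Camera axes: x right, y up, looking along -z (the intrinsics and any distortion apply to the point x, -y, -z); pixel columns grow to the right and rows downward; lengths in m; the calibration is good to about 2 mm. A picture is of the moment at which its call begins: read the wrist's pose just before it.
- robot.close_job(): hands the job in; it is judged then, once.
The state is a dict: "time": time; "joint_positions": joint angles; "qvel": joint speeds; "joint_torque": joint torques, N m; "tool_pos": TCP position; "ee_rot": TCP orientation; "wrist_force": force on the tool from outside, world axes, zero at the start; "wrist_torque": the same for the moment, N m; "width": finger opening in m; "finger_force": force on a finger pad.
Only numpy, scipy, OpenCV 4.12 (cv2) and the standard library are available. Lean on these libraries where they do the work, as an engineer would, in place of code of your own. Each camera call takes 0.05 s, during which the arm holds its last target. There are 200 camera calls.

## Working session

There is one attempt and no reset: what is moved stays moved. The work goes in short steps, Python scripts to look and compute and a tool call to move; the robot and the scene stay as the last step left them, time stands still between calls to the robot, and variables do not carry over. Pictures are saved under pics/ and viewed, at most 10 in all, crops included, and the job is handed in when it is done.

Besides the shell and the picture viewer there is one more tool, called after "Emit:" in YAML: its name, and indented under it one key for each argument. move_arm: Moves the arm, as the interface text tells. Its arguments: {"type":"object","properties":{"deltas":{"type":"array","items":{"type":"number"}}},"required":["deltas"]}

```bash
mkdir -p pics; cat > h.py <<'E'
import numpy as np, cv2
from bench import robot
from scipy.spatial.transform import Rotation as R
np.set_printoptions(precision=4,suppress=True)
def rotm(o):
    o=np.array(o,float)
    if o.shape==(3,3): return o
    if o.size==3: return R.from_euler('xyz',o).as_matrix()
    raise ValueError(o)
def snap(name):
    ob=robot.get_obs(); s=robot.snapshot(name)
    if name=='wrist':
        T=np.eye(4);T[:3,:3]=rotm(ob['ee_rot']);T[:3,3]=ob['tool_pos'];T=T@np.array(s['T_tool_cam'])
    else:
        T=np.eye(4);T[:3,:3]=rotm(s['orientation']);T[:3,3]=s['origin']
    s['T']=T; s['f']=200/np.tan(np.radians(s['fov_y'])/2)
    return s
def cloud(s):
    v,u=np.mgrid[0:400,0:640]; d=s['depth']
    p=np.stack([(u-s['cx'])/s['f']*d,-(v-s['cy'])/s['f']*d,-d],-1)
    return p@s['T'][:3,:3].T+s['T'][:3,3]
def ray(s,u,v,z):
    r=s['T'][:3,:3]@np.array([(u-s['cx'])/s['f'],-(v-s['cy'])/s['f'],-1]); o=s['T'][:3,3]
    return o+r*(z-o[2])/r[2]
def save(s,n): cv2.imwrite('pics/'+n+'.png',s['image'][:,:,::-1])
E
python3 - <<'E'
from h import *
for n in ['scene','top']:
    s=snap(n); save(s,n+'1'); print(n,{k:s[k] for k in s if k not in('image','depth')}); np.savez(n+'1.npz',im=s['image'],c=cloud(s),d=s['depth'])
print(robot.get_obs())
E
```

```text
scene {'fov_y': 53.26087063603468, 'cx': 324.97713104987946, 'cy': 193.6411548950428, 'origin': array([ 1.2414, -0.4731,  0.7204]), 'orientation': array([ 0.8819, -0.0046,  1.0482]), 'T': array([[ 0.4991, -0.5526,  0.6675,  1.2414],
       [ 0.8665,  0.3142, -0.3878, -0.4731],
       [ 0.0046,  0.772 ,  0.6357,  0.7204],
       [ 0.    ,  0.    ,  0.    ,  1.    ]]), 'f': np.float64(398.86142956928745)}
top {'fov_y': 55.39559829272756, 'cx': 316.32530728612005, 'cy': 191.6205670487532, 'origin': array([ 0.4705, -0.0775,  1.0687]), 'orientation': array([ 0.0683, -0.0061, -1.5413]), 'T': array([[ 0.0295,  0.9972, -0.0684,  0.4705],
       [-0.9995,  0.0298,  0.0041, -0.0775],
       [ 0.0061,  0.0682,  0.9977,  1.0687],
       [ 0.    ,  0.    ,  0.    ,  1.    ]]), 'f': np.float64(380.9794207613425)}
{'time': 0.1, 'joint_positions': array([-1.2051,  0.0879,  1.3721, -0.    ,  1.6836, -0.1031]), 'qvel': array([-0.0001,  0.0002, -0.0019,  0.0003,  0.0017,  0.0002]), 'joint_torque': array([  0.0027, -34.1255, -30.33  ,   0.0721,   0.0305,  -0.0001]), 'tool_pos': array([ 0.2483, -0.4902,  0.2044]), 'ee_rot': array([-3.1396, -0.0002,  0.4688]), 'wrist_force': array([ 0.0585,  0.0026, -0.0279]), 'wrist_torque': array([-0.0096, -0.0068,  0.0009]), 'finger_force': 0.0, 'width': 0.09397230231507618}
```

View pics/top1.png

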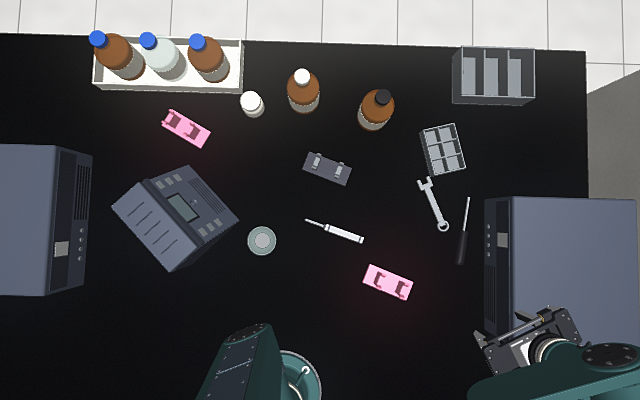

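View pics/scene1.png

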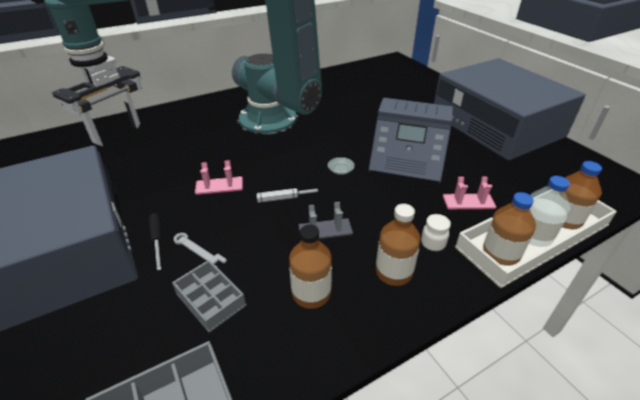

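The top view shows the stylus at (305–363, 220–242), tip at left, the grey rest at (327,168), and the console at (175,215) with its face towards the upper right. The pink look-alikes are at (186,128) and (388,282).

```bash
python3 - <<'E'
from h import *
t=np.load('top1.npz'); c=t['c']; im=t['im']
# console region
m=np.zeros((400,640),np.uint8); cv2.fillPoly(m,[np.array([[100,205],[185,155],[250,225],[165,285]])],1)
P=c[(m>0)&(t['d']>0)&(c[...,2]>0.015)]
print('console n',len(P),'zmax',np.percentile(P[:,2],99.5))
rng=np.random.default_rng(0); best=0
for _ in range(3000):
    a=P[rng.choice(len(P),3,False)]; n=np.cross(a[1]-a[0],a[2]-a[0]); L=np.linalg.norm(n)
    if L<1e-5: continue
    n/=L; n*=np.sign(n[2])
    if abs(n[2]-.574)>.06: continue
    k=(abs((P-a[0])@n)<.002); 
    if k.sum()>best: best=k.sum(); K=k
Q=P[K]; q=Q.mean(0); n=np.linalg.svd(Q-q,full_matrices=False)[2][2]; n*=np.sign(n[2]); print('slope plane',q,n,best)
h=-n[:2]/np.linalg.norm(n[:2]); x=np.array([*h,0]); y=np.cross([0,0,1],x); print('console yaw',np.arctan2(h[1],h[0]))
a=P@x; b=P@y
for z0,z1 in [(.02,.1),(.1,.15),(.15,.17)]:
    k=(P[:,2]>z0)&(P[:,2]<z1); print(z0,'x',np.percentile(a[k],[.5,99.5]),'y',np.percentile(b[k],[.5,99.5]))
# origin guess: plane passes through well (-.0441,0,.0775)
yc=np.mean(np.percentile(b,[.3,99.7])); 
# solve x: n·p=n·q
xs=(n@q - n@(y*yc) - n[2]*.0775)/(n@x); w=x*xs+y*yc+np.array([0,0,.0775]); print('well',w,'origin',w-.0775*np.array([0,0,1])+.0441*x)
# rest
m[:]=0; cv2.rectangle(m,(295,145),(358,190),1,-1)
for lo,hi in [(.004,.02),(.05,.08)]:
    k=(m>0)&(t['d']>0)&(c[...,2]>lo)&(c[...,2]<hi); r=cv2.minAreaRect((c[k][:,:2]*1000).astype(np.float32)); print('rest',lo,k.sum(),r,c[k].mean(0))
# stylus
m[:]=0; cv2.rectangle(m,(295,210),(370,250),1,-1)
g=(im.min(-1)>90)&(m>0); k=g&(t['d']>0); p=c[k]; print('stylus',p.mean(0),p[:,2].min(),p[:,2].max())
u=np.argwhere(g)[:,::-1]; r=cv2.minAreaRect(u.astype(np.float32)); print(cv2.boxPoints(r))
S=np.load('scene1.npz')
A=cv2.resize(im[150:290,100:380],None,fx=2.8,fy=2.8,interpolation=cv2.INTER_CUBIC)
B=cv2.resize(S['im'][80:220,340:480],None,fx=4,fy=4,interpolation=cv2.INTER_CUBIC)
cv2.imwrite('pics/cropA.png',A[:,:,::-1]); cv2.imwrite('pics/cropB.png',B[:,:,::-1])
E
```

```text
console n 7660 zmax 0.1671513855022097
slope plane [0.5007 0.2375 0.0828] [ 0.5811 -0.5902  0.5603] 2685
console yaw 2.3484945365117262
0.02 x [-0.2255 -0.0581] y [-0.6279 -0.4172]
0.1 x [-0.172  -0.0562] y [-0.6275 -0.4173]
0.15 x [-0.1489 -0.0498] y [-0.6284 -0.4176]
well [0.5029 0.2346 0.0775] origin [0.472  0.2661 0.    ]
rest 0.004 839 ((612.470703125, -108.44984436035156), (127.47454833984375, 177.10801696777344), 1.8209706544876099) [ 0.6086 -0.1096  0.0082]
rest 0.05 148 ((610.3321533203125, -109.3614501953125), (75.65922546386719, 42.32492446899414), 69.70909118652344) [ 0.611  -0.1092  0.0653]
stylus [ 0.4342 -0.1479  0.0164] -0.006175723884314754 0.023354214570130427
[[303.7153 222.5328]
 [306.1095 215.9489]
 [363.8394 236.9416]
 [361.4453 243.5255]]
```

View pics/cropA.png

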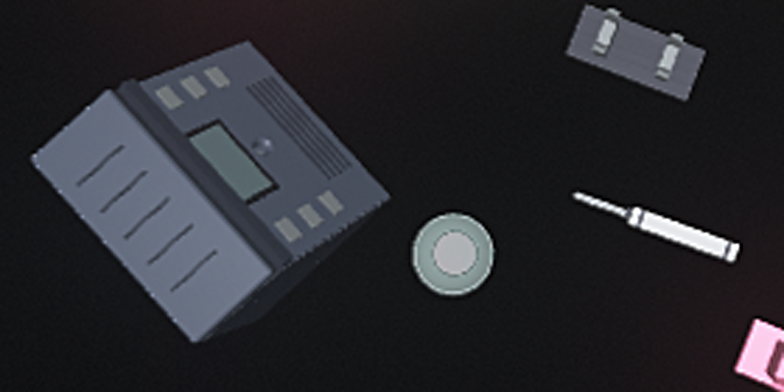

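View pics/cropB.png

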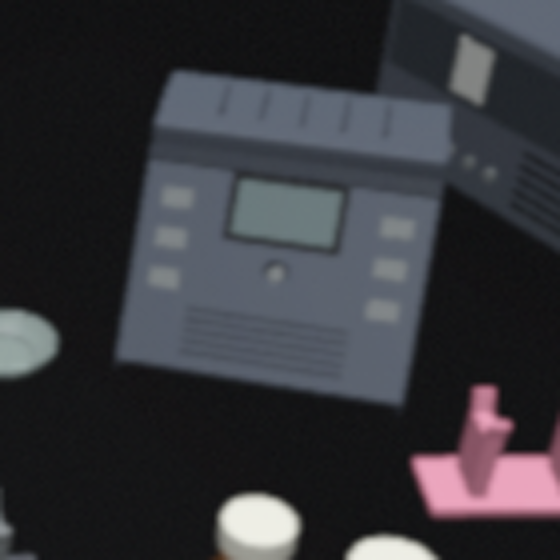

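Crop A shows the well at crop pixel (262,148), which is full-image pixel (193.6,202.9). It sits just down-slope of the display. In the scene view it is at (408.7,148). The stylus tip points left, and the rest is nearly parallel to the stylus.

```bash
cat >> h.py <<'E'
def delta(pos,Rt,ob=None):
    ob=ob or robot.get_obs(); R0=rotm(ob['ee_rot'])
    rv=R.from_matrix(R0.T@Rt).as_rotvec(); sh=R0.T@(np.array(pos)-ob['tool_pos'])*100
    print('pos',np.array(ob['tool_pos']),'rot',np.array(ob['ee_rot']),'DELTA rot',rv.round(4),'cm',sh.round(3))
def down(yaw): return R.from_euler('xyz',[np.pi,0,yaw]).as_matrix()
def twoview(a,ua,b,ub):
    A=[];B=[]
    for s,(u,v) in ((a,ua),(b,ub)):
        r=s['T'][:3,:3]@np.array([(u-s['cx'])/s['f'],-(v-s['cy'])/s['f'],-1]); r/=np.linalg.norm(r)
        M=np.eye(3)-np.outer(r,r); A.append(M);B.append(M@s['T'][:3,3])
    p=np.linalg.lstsq(np.vstack(A),np.hstack(B),rcond=None)[0]
    return p,[np.linalg.norm(M@p-x) for M,x in zip(A,B)]
E
python3 - <<'E'
from h import *
t=snap('top'); s=snap('scene')
print('well top ray',ray(t,193.6,202.9,.0775),'scene ray',ray(s,408.7,148,.0775),'2view',twoview(t,(193.6,202.9),s,(408.7,148)))
tip=ray(t,304.9,219.2,.009); tail=ray(t,362.6,240.2,.009); d=(tip-tail); L=np.linalg.norm(d); print('stylus',tip,tail,L,'yaw',np.arctan2(d[1],d[0]),'mid',tail+d/L*.055)
# posts from crop A: bright tops
p1=ray(t,100+606/2.8,150+33/2.8,.066);p2=ray(t,100+669/2.8,150+57/2.8,.066); e=p1-p2; print('posts',p1,p2,np.linalg.norm(e),'yaw',np.arctan2(e[1],e[0]),'mid',(p1+p2)/2)
yaw=np.arctan2(d[1],d[0]); m=tail+d/L*.055
delta([m[0],m[1],.20],down(yaw))
E
```

```text
well top ray [0.4995 0.2362 0.0775] scene ray [0.5048 0.2396 0.0775] 2view (array([0.5012, 0.2395, 0.0749]), [np.float64(0.002801390998444683), np.float64(0.0028013909984443146)])
stylus [ 0.4655 -0.0525  0.009 ] [ 0.4123 -0.2138  0.009 ] 0.16988415599173026 yaw 1.252220535302863 mid [ 0.4295 -0.1616  0.009 ]
posts [ 0.6185 -0.0796  0.066 ] [ 0.5975 -0.1399  0.066 ] 0.06383202950520653 yaw 1.2345155991036856 mid [ 0.608  -0.1097  0.066 ]
pos [ 0.2484 -0.4904  0.2048] rot [-3.1403 -0.0001  0.4688] DELTA rot [-0.0012 -0.0006 -0.7834] cm [ 31.017 -21.145   0.508]
```

Emit:
move_arm:
  deltas: [0,0,0,0,0,-6,-1,0,0,-0.15,4,-3,-6,-1,0,0,-0.3,8,-6,-6,-1,0,0,-0.45,12,-9,-5,-1,0,0,-0.6,17,-12,-3,-1,0,0,-0.75,22,-15,-1,-1,0,0,-0.78,26.5,-18,0,-1,0,0,-0.78,31,-21.1,0.5,-1]

```text
time: 1.0
tool_pos: [0.4131, -0.1903, 0.204]
ee_rot: [-3.14, -0.0, 1.249]
wrist_force: [0.2, 0.1, -0.3]
width: 0.0939
finger_force: 0.0
```

Emit:
move_arm:
  deltas: [0,0,0,0,0,0,-1,0,0,0,0,0,0,-1]

```text
time: 1.2
tool_pos: [0.4132, -0.1914, 0.2051]
ee_rot: [-3.141, 0.001, 1.252]
wrist_force: [-0.6, -0.5, 0.4]
width: 0.0942
finger_force: 0.0
```

```bash
python3 - <<'E'
from h import *
s=snap('wrist'); save(s,'w1'); print(s['T_tool_cam'],s['f'],s['cx'],s['cy'])
im=s['image']; g=((im.min(-1)>110)).astype(np.uint8)
ob=robot.get_obs(); print(ob['tool_pos'],ob['ee_rot'],ob['joint_positions'])
E
```

```text
[[-0.0006  0.971   0.2391  0.0684]
 [ 1.      0.0006  0.0004 -0.    ]
 [ 0.0002  0.2391 -0.971  -0.1794]
 [ 0.      0.      0.      1.    ]] 346.73406243025494 316.93290359282724 203.529012730396
[ 0.4129 -0.1925  0.2053] [-3.1415  0.0008  1.2496] [-0.5602 -0.1252  1.5798 -0.0008  1.6868 -0.2391]
```

View pics/w1.png

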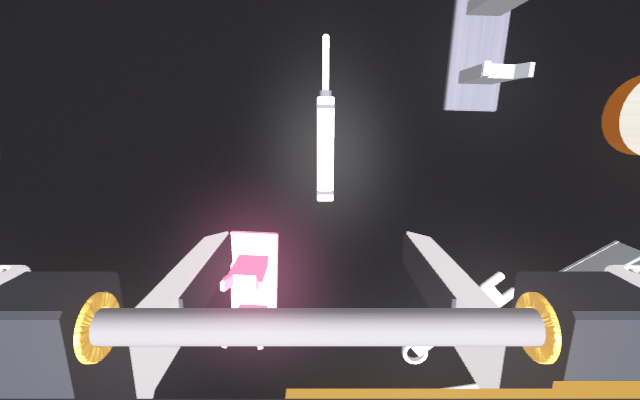

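The wrist view shows the stylus upright in the picture: tip (326,34), handle top (325.5,97) and tail (325.5,201). A rest post is at upper right.

```bash
python3 - <<'E'
from h import *
s=snap('wrist'); im=s['image']
m=np.zeros((400,640),np.uint8); m[25:212,290:365]=1
g=((im.min(-1)>110)&(m>0)).astype(np.uint8); n,l,st,_=cv2.connectedComponentsWithStats(g); k=1+np.argmax(st[1:,4]); print(st[k])
ys,xs=np.nonzero(g)
f=lambda a,b: np.array([xs[(ys>=a)&(ys<b)].mean(),(a+b-1)/2])
hA,hB=f(105,115),f(175,185); top=ys.min(); 
tail=ray(s,f(190,200)[0],ys.max()+.5,.012); a=ray(s,*hA,.018); b=ray(s,*hB,.018); d=a-b; d/=np.linalg.norm(d)
tip=ray(s,f(top,top+8)[0],top,.009)
print('px',hA,hB,top,ys.max(),'tail',tail,'tip',tip,'L',np.linalg.norm((tip-tail)[:2]),'yaw',np.arctan2(d[1],d[0]),'from tip/tail',np.arctan2((tip-tail)[1],(tip-tail)[0]))
mid=tip-d*.115; mid2=tail+d*.055; print('mid',mid,mid2)
m=(mid+mid2)/2; yaw=np.arctan2(d[1],d[0]); delta([m[0],m[1],.003],down(yaw))
E
```

```text
[ 316   32   19  169 2454]
px [325.  109.5] [324.5 179.5] 32 200 tail [ 0.4143 -0.2141  0.012 ] tip [ 0.4678 -0.0511  0.009 ] L 0.17153969181338383 yaw 1.2471722492606343 from tip/tail 1.25350453642392
mid [ 0.4313 -0.1602  0.009 ] [ 0.4318 -0.162   0.012 ]
pos [ 0.4127 -0.1932  0.2055] rot [3.1413 0.0008 1.2479] DELTA rot [0.0003 0.0008 0.0008] cm [ 3.659  0.757 20.252]
```

Emit:
move_arm:
  deltas: [0,0,0,1.8,0.4,5,-1,0,0,0,3.6,0.75,10,-1,0,0,0,3.65,0.75,14,-1,0,0,0,3.65,0.75,16.5,-1,0,0,0,3.65,0.75,16.5,-1,0,0,0,3.65,0.75,16.5,-1,0,0,0,3.65,0.75,16.5,-1]

```text
time: 2.0
tool_pos: [0.4332, -0.162, 0.0428]
ee_rot: [3.137, 0.001, 1.247]
wrist_force: [-0.1, -0.6, 0.2]
width: 0.0939
finger_force: 0.0
```

```bash
python3 - <<'E'
from h import *
delta([.4315,-.161,.004],down(1.250))
E
```

```text
pos [ 0.4332 -0.162   0.0428] rot [3.1369 0.0009 1.247 ] DELTA rot [ 0.0047  0.0009 -0.003 ] cm [ 0.042 -0.209  3.884]
```

Emit:
move_arm:
  deltas: [0.004,0,-0.003,0,-0.15,2,-1,0.004,0,-0.003,0,-0.15,3.6,-1,0.004,0,-0.003,0,-0.15,3.8,-1,0.004,0,-0.003,0,-0.15,3.8,-1,0.004,0,-0.003,0,-0.15,3.8,1,0.004,0,-0.003,0,-0.15,3.8,1,0.004,0,-0.003,0,-0.15,3.8,1,0.004,0,-0.003,0,-0.15,3.8,1]

```text
time: 2.8
tool_pos: [0.4305, -0.1598, 0.0028]
ee_rot: [-3.139, 0.0, 1.252]
wrist_force: [0.0, 1.1, 0.4]
width: 0.0655
finger_force: 0.0
```

Emit:
move_arm:
  deltas: [0,0,0,0,0,0,1,0,0,0,0,0,0,1,0,0,0,0,0,0,1,0,0,0,0,0,0,1]

```text
time: 3.2
tool_pos: [0.4302, -0.1597, 0.0023]
ee_rot: [-3.138, 0.0, 1.252]
wrist_force: [-0.6, 0.5, -0.4]
width: 0.0336
finger_force: 0.0
```

Emit:
move_arm:
  deltas: [0,0,0,0,0,0,1,0,0,0,0,0,0,1,0,0,0,0,0,0,1,0,0,0,0,0,0,1,0,0,0,0,0,0,1,0,0,0,0,0,0,1]

```text
time: 3.8
tool_pos: [0.4302, -0.1597, 0.0023]
ee_rot: [-3.138, 0.0, 1.252]
wrist_force: [0.7, 0.9, -0.2]
width: 0.0176
finger_force: 30.0
```

Emit:
move_arm:
  deltas: [0,0,0,0,0,-4,1,0,0,0,0,0,-9,1,0,0,0,0,0,-14,1,0,0,0,0,0,-18,1,0,0,0,0,0,-20,1,0,0,0,0,0,-20,1,0,0,0,0,0,-20,1]

```text
time: 4.5
tool_pos: [0.4306, -0.1597, 0.2014]
ee_rot: [-3.137, -0.0, 1.252]
wrist_force: [0.4, 0.7, -0.8]
width: 0.0176
finger_force: 30.0
```

```bash
cat >> h.py <<'E'
YC=2.338; TIP=np.array([.114,0,-.0067]); W=np.array([.502,.237,.0762])
def Rp(yaw=YC): return down(yaw)@R.from_euler('y',-35,degrees=True).as_matrix()
def tcp_for_tip(p,Rt): return np.array(p)-Rt@TIP
E
python3 - <<'E'
from h import *
Rt=Rp(); n=-Rt[:,0]; print('n',n); p=tcp_for_tip(W+n*.05,Rt); print(p); delta(p,Rt)
delta(p+[0,0,.08],down(YC))
ob=robot.get_obs(); print(ob['width'],ob['finger_force'],ob['joint_positions'],ob['wrist_force'])
E
```

```text
n [ 0.5686 -0.5897  0.5736]
[0.5979 0.1375 0.1648]
pos [ 0.4306 -0.1597  0.2014] rot [-3.1366 -0.0001  1.2518] DELTA rot [-0.3357 -0.5517 -1.0497] cm [33.472  6.58   3.631]
pos [ 0.4306 -0.1597  0.2014] rot [-3.1366 -0.0001  1.2518] DELTA rot [-0.0045 -0.0028 -1.0862] cm [33.473  6.539 -4.369]
0.017565285282986013 29.995401799678802 [-0.4782 -0.1119  1.5757 -0.0007  1.6827 -0.1592] [ 0.4036  0.6639 -0.8457]
```

Emit:
move_arm:
  deltas: [0,0,-0.14,4,0.8,-3,1,0,0,-0.28,8,1.6,-4.3,1,0,0,-0.42,13,2.6,-4.3,1,0,0,-0.56,18,3.5,-4.3,1,0,0,-0.7,23,4.5,-4.3,1,0,0,-0.84,28,5.5,-4.3,1,0,0,-0.98,32,6.3,-4.3,1,0,0,-1.08,33.5,6.5,-4.3,1]

```text
time: 5.3
tool_pos: [0.5977, 0.1416, 0.2399]
ee_rot: [-3.135, -0.009, 2.341]
wrist_force: [-0.2, -0.2, -1.4]
width: 0.0175
finger_force: 30.0
```

Emit:
move_arm:
  deltas: [0,0,0,0,0,0,1,0,0,0,0,0,0,1]

```text
time: 5.5
tool_pos: [0.5969, 0.1373, 0.2423]
ee_rot: [-3.135, -0.006, 2.33]
wrist_force: [-0.0, -0.4, -0.0]
width: 0.0178
finger_force: 30.0
```

```bash
python3 - <<'E'
from h import *
Rt=Rp(); n=-Rt[:,0]; p=tcp_for_tip(W+n*.05,Rt); delta(p,Rt)
print(robot.get_obs()['joint_positions'])
E
```

```text
pos [0.5969 0.1373 0.2423] rot [-3.1352 -0.0058  2.3299] DELTA rot [-0.0086 -0.6167 -0.0059] cm [-0.096  0.135  7.753]
[ 0.133   0.2316  1.1338  0.001   1.7847 -0.6259]
```

Emit:
move_arm:
  deltas: [-0.002,-0.14,-0.001,0,0,0,1,-0.004,-0.28,-0.003,0,0,2,1,-0.006,-0.42,-0.004,0,0.1,4,1,-0.008,-0.54,-0.006,-0.1,0.1,6,1,-0.0086,-0.617,-0.006,-0.1,0.13,7.7,1,-0.0086,-0.617,-0.006,-0.1,0.13,7.7,1,-0.0086,-0.617,-0.006,-0.1,0.13,7.7,1,-0.0086,-0.617,-0.006,-0.1,0.13,7.7,1]

```text
time: 6.3
tool_pos: [0.6007, 0.137, 0.1707]
ee_rot: [3.131, 0.614, 2.332]
wrist_force: [0.9, 0.2, -0.7]
width: 0.0178
finger_force: 30.0
```

```bash
python3 - <<'E'
from h import *
Rt=Rp(); n=-Rt[:,0]; p=tcp_for_tip(W+n*.05,Rt); delta(p,Rt)
print(robot.get_obs()['joint_positions'])
ob=robot.get_obs(); R0=rotm(ob['ee_rot']); tip=ob['tool_pos']+R0@TIP; print('kin tip',tip)
t=snap('top'); s=snap('scene')
np.savez('pre.npz',t=t['image'],s=s['image'])
def px(s,p):
    c=s['T'][:3,:3].T@(np.array(p)-s['T'][:3,3]); return s['cx']+s['f']*c[0]/-c[2], s['cy']-s['f']*c[1]/-c[2]
for q in (tip,W): print(px(t,q),px(s,q))
A=cv2.resize(t['image'][175:245,160:240],None,fx=5,fy=5,interpolation=cv2.INTER_CUBIC)
B=cv2.resize(s['image'][105:175,365:445],None,fx=5,fy=5,interpolation=cv2.INTER_CUBIC)
cv2.imwrite('pics/pre.png',np.hstack([A,B])[:,:,::-1])
E
```

```text
pos [0.6007 0.137  0.1707] rot [3.1313 0.6144 2.3315] DELTA rot [ 0.0065  0.0036 -0.0053] cm [ 0.534 -0.172  0.35 ]
[ 0.444   0.1011  1.5533 -0.5986  1.311  -0.2142]
kin tip [0.5338 0.2072 0.1105]
(np.float64(201.67845640649028), np.float64(189.1374870315001)) (np.float64(407.8630268932451), np.float64(146.12058122468727))
(np.float64(193.48434621264084), np.float64(201.9686359762381)) (np.float64(407.3323145526466), np.float64(148.1624570325789))
```

View pics/pre.png

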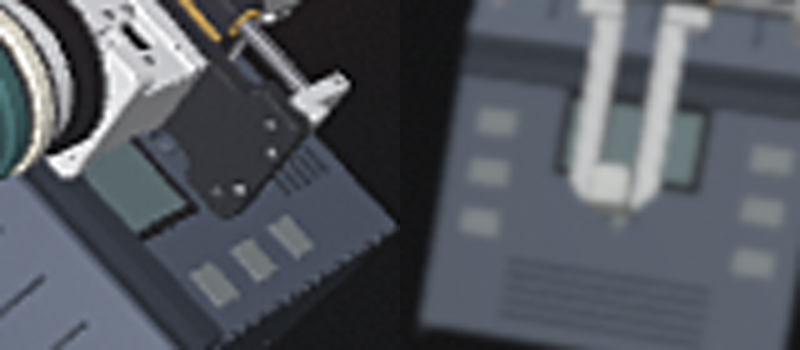

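The top view is blocked by the gripper. In the scene view, which looks almost along the stylus, the shaft appears at about (408,148), roughly on the well. The cameras disagree by up to 4 mm, so I'll take a wrist look at the well with the tip in the same picture.

```bash
python3 - <<'E'
from h import *
Rt=down(YC); p=tcp_for_tip(W+[0,0,.08]+.03*Rt[:,1],Rt); print(p); delta(p,Rt)
E
```

```text
[0.6027 0.1758 0.1495]
pos [0.6009 0.1372 0.1709] rot [3.1308 0.6146 2.3312] DELTA rot [ 0.0084  0.6147 -0.0033] cm [3.416 2.786 0.234]
```

Emit:
move_arm:
  deltas: [0,0.14,0,0,0.5,0,1,0,0.28,0,0,1,0,1,0,0.42,0,1,2,0,1,0.008,0.56,0,2,2.7,0,1,0.008,0.615,-0.003,3.4,2.8,0.2,1,0.008,0.615,-0.003,3.4,2.8,0.2,1,0.008,0.615,-0.003,3.4,2.8,0.2,1,0.008,0.615,-0.003,3.4,2.8,0.2,1]

```text
time: 7.2
tool_pos: [0.6012, 0.1767, 0.1481]
ee_rot: [-3.139, 0.0, 2.341]
wrist_force: [0.2, 0.0, -0.0]
width: 0.0178
finger_force: 30.0
```

```bash
python3 - <<'E'
from h import *
ob=robot.get_obs(); s=snap('wrist'); save(s,'w2'); np.savez('w2.npz',im=s['image'],c=cloud(s),d=s['depth'],T=s['T'],pos=ob['tool_pos'],rot=ob['ee_rot'])
def px(s,p):
    c=s['T'][:3,:3].T@(np.array(p)-s['T'][:3,3]); return s['cx']+s['f']*c[0]/-c[2], s['cy']-s['f']*c[1]/-c[2]
print('pred tip',px(s,ob['tool_pos']+rotm(ob['ee_rot'])@TIP),'pred well',px(s,W)); print(ob['tool_pos'],ob['ee_rot'])
E
```

```text
pred tip (np.float64(318.09914111754256), np.float64(15.302366773128597)) pred well (np.float64(274.5753089415454), np.float64(51.65049528413164))
[0.6012 0.1767 0.1481] [-3.1389  0.0004  2.3406]
```

View pics/w2.png

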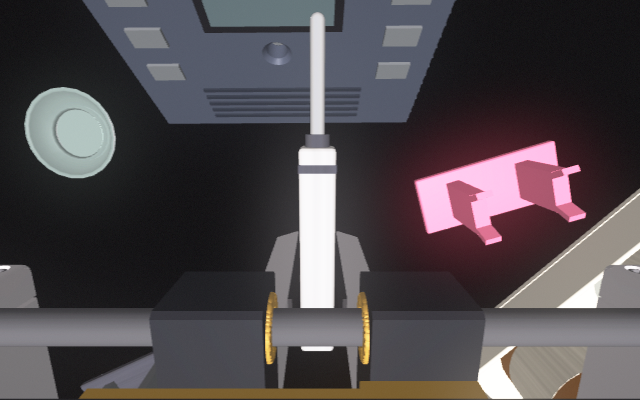

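The wrist view shows the stylus tip at (317.5,13), against a predicted (318,15). The well is at (277,53), and the console's front edge is horizontal in the picture, so the yaw agrees. I'll refine the well centre.

```bash
python3 - <<'E'
from h import *
z=np.load('w2.npz'); im=z['im']; s=snap('wrist'); s['T']=z['T']
g=cv2.cvtColor(im,cv2.COLOR_RGB2GRAY).astype(float)
roi=g[33:75,255:300]; bg=np.median(roi); m=(abs(roi-bg)>9).astype(np.uint8); m[:3]=0
n,l,st,ce=cv2.connectedComponentsWithStats(m)
k=[i for i in range(1,n) if st[i,4]>15]; print(bg,[(st[i]+[255,33,0,0,0],ce[i]+[255,33]) for i in k])
for r in roi[6:36:2,8:38:2]: print(' '.join('%3d'%v for v in r))
yy,xx=np.nonzero(np.isin(l,k)); u=(xx.min()+xx.max())/2+255; v=(yy.min()+yy.max())/2+33
for zz in(.0775,.0745): print('well',u,v,ray(s,u,v,zz))
d=z['d'][50:56,270:284]; print('surrounding face points',z['c'][53,262],z['c'][53,292],z['c'][53,277])
print('face mid vs well', (z['c'][53,262]+z['c'][53,292])/2)
Rt=Rp(); n=-Rt[:,0]; print('W',W,[ (ray(s,u,v,.0775)-W)@Rt[:,i]*1000 for i in range(3)])
E
```

```text
93.0 [(array([262,  42,  10,  13,  76]), array([266.3553,  48.3816])), (array([267,  42,  23,  23, 249]), array([278.3976,  55.9076])), (array([285,  45,   6,   8,  21]), array([287.7619,  48.5238]))]
 92  92  92  91  92  93  92  91  93  91  92  93  92  92  92
 93  92  91  92  92  92  93  93  92  93  93  94  93  92  92
 92  92  91  64  79 124 129 129 128  95  90  92  92  92  92
 92  74  58  75  89  95 102 102 100 105 100  75  90  92  93
 80  63  64  77  88  94 102 104 105 104 101  93  69  87  93
 69  68  66  80  89  95 101 105 105 104 100  91  81  74  92
 73  77  71  79  91  97 102 106 105 105 100  92  82  82  87
 81  84  83  82  91  98 102 104 106 104  98  91  92  91  87
 87  90  94  94  91  97 103 106 105 104  98  96 104  96  92
 92  95 100 103 106 105 103 106 105 104 112 112 106 101  94
 92  96 103 105 109 117 131 154 153 133 118 112 110 104  93
 93  93 100 109 111 122 137 155 154 137 119 114 110  98  93
 92  93  93  93 108 126 142 155 154 135 121 110  94  93  93
 92  93  93  92  92  93  95  94  96  93  94  92  93  93  94
 91  91  93  92  93  93  93  92  93  93  94  92  92  93  93
well 276.0 53.0 [0.5035 0.237  0.0775]
well 276.0 53.0 [0.5029 0.2371 0.0745]
surrounding face points [0.4965 0.2305 0.0765] [0.5113 0.2444 0.0779] [0.5019 0.2379 0.067 ]
face mid vs well [0.5039 0.2374 0.0772]
W [0.502  0.237  0.0762] [np.float64(-1.6181439920437861), np.float64(1.0854198952537386), np.float64(-0.45397034425205884)]
```

```bash
cat >> h.py <<'E'
W=np.array([.504,.2375,.0775]); YC=2.3406; TIP=np.array([.115,0,-.0067])
def err(off):
    Rt=Rp(YC); n=-Rt[:,0]; ob=robot.get_obs(); t=ob['tool_pos']+rotm(ob['ee_rot'])@TIP; e=t-W
    print('tip: out',e@n*1000,'lat(tool y)',e@Rt[:,1]*1000,'z(tool)',e@Rt[:,2]*1000); delta(tcp_for_tip(W+n*off,Rt),Rt,ob)
    print('force along press',np.array(ob['wrist_force'])@-n, ob['wrist_force'],'w',ob['width'])
E
python3 - <<'E'
from h import *
err(.03)
E
```

```text
tip: out 40.79928179713627 lat(tool y) 27.509754185218448 z(tool) -65.6755540751618
pos [0.6009 0.1772 0.148 ] rot [-3.1388 -0.      2.3414] DELTA rot [-0.0024 -0.6109  0.0016] cm [-1.185 -2.761 -0.711]
force along press 1.1824306004150067 [-0.915   0.1138 -1.0353] w 0.017369019685284346
```

Emit:
move_arm:
  deltas: [0,-0.14,0,-1,-1.5,0,1,0,-0.28,0,-1.5,-2.7,-0.2,1,0,-0.42,0,-1.5,-2.76,-0.5,1,-0.0024,-0.55,0.0016,-1.3,-2.76,-0.7,1,-0.0024,-0.611,0.0016,-1.18,-2.76,-0.7,1,-0.0024,-0.611,0.0016,-1.18,-2.76,-0.7,1,-0.0024,-0.611,0.0016,-1.18,-2.76,-0.7,1,-0.0024,-0.611,0.0016,-1.18,-2.76,-0.7,1]

```text
time: 8.1
tool_pos: [0.5901, 0.1489, 0.1552]
ee_rot: [3.141, 0.61, 2.339]
wrist_force: [-0.1, -0.2, -1.0]
width: 0.0175
finger_force: 30.0
```

```bash
python3 - <<'E'
from h import *
err(.005)
E
```

```text
tip: out 30.80782886511031 lat(tool y) 0.34090082756279905 z(tool) 0.35514318622925906
pos [0.5901 0.1489 0.1552] rot [3.1409 0.6095 2.3386] DELTA rot [-0.0004 -0.0013 -0.0017] cm [ 2.58  -0.019 -0.047]
force along press 0.5135064991133942 [-0.1386 -0.2452 -1.009 ] w 0.017533143432163414
```

Emit:
move_arm:
  deltas: [0,0,-0.001,0.5,-0.02,-0.04,1,0,-0.001,-0.001,1,-0.02,-0.04,1,0,-0.001,-0.001,1.5,-0.02,-0.04,1,0,-0.001,-0.001,2,-0.02,-0.04,1,0,-0.001,-0.001,2.4,-0.02,-0.04,1,0,-0.001,-0.001,2.7,-0.02,-0.04,1,0,-0.001,-0.001,2.8,-0.02,-0.04,1,0,-0.001,-0.001,2.8,-0.02,-0.04,1]

```text
time: 8.9
tool_pos: [0.573, 0.1657, 0.1383]
ee_rot: [-3.139, 0.611, 2.342]
wrist_force: [0.1, 0.9, -0.8]
width: 0.0176
finger_force: 30.0
```

```bash
python3 - <<'E'
from h import *
err(-.005)
E
```

```text
tip: out 1.3985430088343447 lat(tool y) -0.5556145422161212 z(tool) 0.5937558982737249
pos [0.573  0.1657 0.1383] rot [-3.1392  0.6106  2.3422] DELTA rot [-0.0015 -0.0003  0.0013] cm [ 0.64   0.042 -0.062]
force along press 0.9543721152932811 [ 0.057   0.874  -0.8242] w 0.017641186318660886
```

Emit:
move_arm:
  deltas: [0,0,0,0.15,0.02,-0.05,1,0,0,0,0.3,0.03,-0.05,1,0,0,0,0.45,0.03,-0.05,1,0,0,0,0.6,0.03,-0.05,1,0,0,0,0.7,0.03,-0.05,1,0,0,0,0.7,0.03,-0.05,1]

```text
time: 9.5
tool_pos: [0.569, 0.1701, 0.1346]
ee_rot: [-3.139, 0.611, 2.342]
wrist_force: [-0.6, -0.2, -0.5]
width: 0.0175
finger_force: 30.0
```

```bash
python3 - <<'E'
from h import *
err(-.01)
E
```

```text
tip: out -5.601852787266766 lat(tool y) -0.36623592589677756 z(tool) 0.16488941154655146
pos [0.569  0.1701 0.1346] rot [-3.139   0.6105  2.3421] DELTA rot [-0.0017 -0.0003  0.0012] cm [ 0.44   0.024 -0.02 ]
force along press 0.5486272267018875 [-0.6412 -0.2115 -0.5361] w 0.01753251441527242
```

Emit:
move_arm:
  deltas: [0,0,0,0.1,0.02,0,1,0,0,0,0.2,0.02,0,1,0,0,0,0.3,0.02,0,1,0,0,0,0.3,0.02,0,1]

```text
time: 9.9
tool_pos: [0.5674, 0.172, 0.1328]
ee_rot: [-3.139, 0.61, 2.342]
wrist_force: [0.1, 0.4, -1.8]
width: 0.0175
finger_force: 30.0
```

Emit:
move_arm:
  deltas: [0,0,0,0.1,0,0,1,0,0,0,0.15,0,0,1,0,0,0,0.15,0,0,1]

```text
time: 10.2
tool_pos: [0.5666, 0.1729, 0.1321]
ee_rot: [-3.139, 0.611, 2.342]
wrist_force: [-1.0, -0.0, -1.5]
width: 0.0176
finger_force: 30.0
```

Emit:
move_arm:
  deltas: [0,0,0,0.1,0,0,1,0,0,0,0.15,0,0,1,0,0,0,0.15,0,0,1]

```text
time: 10.5
tool_pos: [0.5657, 0.1738, 0.1312]
ee_rot: [-3.139, 0.611, 2.342]
wrist_force: [0.3, -0.7, -0.6]
width: 0.0174
finger_force: 30.0
```

Emit:
move_arm:
  deltas: [0,0,0,0.1,0,0,1,0,0,0,0.15,0,0,1,0,0,0,0.15,0,0,1]

```text
time: 10.8
tool_pos: [0.5651, 0.1746, 0.1306]
ee_rot: [-3.139, 0.611, 2.342]
wrist_force: [1.1, 0.2, -0.3]
width: 0.0178
finger_force: 30.0
```

```bash
python3 - <<'E'
from h import *
err(-.015)
E
```

```text
tip: out -12.743393685182925 lat(tool y) -0.0355912273780211 z(tool) 0.09374109986115103
pos [0.5651 0.1746 0.1306] rot [-3.1395  0.6109  2.3417] DELTA rot [-0.0015  0.0001  0.0009] cm [ 0.226 -0.006 -0.009]
force along press -0.33335317362969047 [ 1.0513  0.1604 -0.2994] w 0.017752156708175156
```

Emit:
move_arm:
  deltas: [0,0,0,0.1,0,0,1,0,0,0,0.15,0,0,1,0,0,0,0.15,0,0,1]

```text
time: 11.1
tool_pos: [0.5645, 0.1753, 0.1301]
ee_rot: [-3.14, 0.612, 2.341]
wrist_force: [0.6, -1.4, 0.6]
width: 0.0175
finger_force: 30.0
```

Emit:
move_arm:
  deltas: [0,0,0,0.1,0,0,1,0,0,0,0.15,0,0,1,0,0,0,0.15,0,0,1]

```text
time: 11.4
tool_pos: [0.5636, 0.1762, 0.1292]
ee_rot: [-3.14, 0.612, 2.341]
wrist_force: [2.1, -2.3, 2.5]
width: 0.0175
finger_force: 30.0
```

```bash
python3 - <<'E'
from h import *
err(-.015)
E
```

```text
tip: out -15.301756795863039 lat(tool y) 0.04896929848156712 z(tool) 0.06903811067047182
pos [0.5636 0.1762 0.1292] rot [-3.1398  0.6116  2.3414] DELTA rot [-0.0013  0.0008  0.0007] cm [-0.03  -0.012  0.002]
force along press -3.970287740387622 [ 2.0574 -2.345   2.4722] w 0.01747576787607801
```

Emit:
move_arm:
  deltas: [0,0,0,0.08,0,0,1,0,0,0,0.15,0,0,1,0,0,0,0.15,0,0,1]

```text
time: 11.7
tool_pos: [0.5627, 0.1771, 0.1283]
ee_rot: [-3.14, 0.612, 2.341]
wrist_force: [3.0, -3.9, 1.8]
width: 0.0177
finger_force: 30.0
```

Emit:
move_arm:
  deltas: [0,0,0,0.08,0,0,1,0,0,0,0.15,0,0,1,0,0,0,0.15,0,0,1]

```text
time: 12.0
tool_pos: [0.562, 0.1779, 0.1276]
ee_rot: [-3.14, 0.612, 2.341]
wrist_force: [3.7, -3.6, 3.5]
width: 0.0179
finger_force: 30.0
```

Emit:
move_arm:
  deltas: [0,0,0,0.06,0,0,1,0,0,0,0.12,0,0,1,0,0,0,0.12,0,0,1,0,0,0,0.12,0,0,1]

```text
time: 12.4
tool_pos: [0.5618, 0.1782, 0.1276]
ee_rot: [-3.14, 0.613, 2.341]
wrist_force: [3.9, -4.8, 4.0]
width: 0.018
finger_force: 30.0
```

```bash
python3 - <<'E'
from h import *
err(-.018)
E
```

```text
tip: out -18.435985029742923 lat(tool y) 0.20571276427550228 z(tool) 0.0391863489523215
pos [0.5618 0.1782 0.1276] rot [-3.1404  0.6135  2.341 ] DELTA rot [-0.001   0.0026  0.0003] cm [-0.042 -0.024  0.026]
force along press -7.366704932304206 [ 3.9203 -4.8398  3.9837] w 0.01799767561093937
```

Emit:
move_arm:
  deltas: [0,0,0,0.05,0,0,1,0,0,0,0.08,0,0,1,0,0,0,0.08,0,0,1,0,0,0,0.08,0,0,1,0,0,0,0.08,0,0,1,0,0,0,0.08,0,0,1,0,0,0,0.08,0,0,1,0,0,0,0.08,0,0,1]

```text
time: 13.2
tool_pos: [0.5617, 0.1784, 0.1277]
ee_rot: [-3.141, 0.615, 2.341]
wrist_force: [4.9, -6.3, 4.5]
width: 0.0178
finger_force: 30.0
```

Emit:
move_arm:
  deltas: [0,0,0,0.04,0,0,1,0,0,0,0.04,0,0,1,0,0,0,0.04,0,0,1,0,0,0,0.04,0,0,1,0,0,0,0.04,0,0,1,0,0,0,0.04,0,0,1,0,0,0,0.04,0,0,1,0,0,0,0.04,0,0,1]

```text
time: 14.0
tool_pos: [0.5617, 0.1785, 0.1277]
ee_rot: [-3.141, 0.615, 2.341]
wrist_force: [5.3, -5.7, 4.4]
width: 0.0177
finger_force: 30.0
```

```bash
python3 - <<'E'
from h import *
err(-.018)
E
```

```text
tip: out -18.64954870176992 lat(tool y) 0.3139929794648527 z(tool) 0.02676207026550958
pos [0.5617 0.1785 0.1277] rot [-3.1408  0.6151  2.3406] DELTA rot [-0.0007  0.0042  0.    ] cm [-0.062 -0.031  0.046]
force along press -8.888861139229409 [ 5.2782 -5.7147  4.3906] w 0.017721982348775752
```

The force rose from about 2 to 7 N over 5 mm of travel. It then stopped hard at about 9 N and held for 1.6 s, which is the button fully down. Next I retract.

Emit:
move_arm:
  deltas: [0,0,0,-0.3,0,0,1,0,0,0,-0.8,0,0,1,0,0,0,-1.5,0,0,1,0,0,0,-2.5,0,0,1,0,0,0,-4,0,0,1,0,0,0,-6,0,0,1,0,0,0,-8,0,0,1,0,0,0,-8,0,0,1]

```text
time: 14.8
tool_pos: [0.6078, 0.1313, 0.1741]
ee_rot: [3.139, 0.612, 2.337]
wrist_force: [-0.5, 0.3, -0.7]
width: 0.0177
finger_force: 30.0
```

```bash
python3 - <<'E'
from h import *
# rest view pose: level stylus, offset beside the rest (wrist camera sees rest), yaw as rest
Y=1.24; Rt=down(Y); c=np.array([.608,-.1097,0])
p=c-Rt[:,0]*.02-Rt[:,1]*.07+[0,0,.22]; print(p); delta(p,Rt); delta([.55,.1,.23],down(YC))
E
```

```text
[ 0.5353 -0.1059  0.22  ]
pos [0.6078 0.1313 0.1741] rot [3.139  0.6123 2.3365] DELTA rot [0.3375 0.5476 1.0614] cm [-12.515 -21.669   3.129]
pos [0.6078 0.1313 0.1741] rot [3.139  0.6123 2.3365] DELTA rot [ 0.0012  0.6123 -0.0032] cm [-1.778 -6.318 -5.595]
```

Emit:
move_arm:
  deltas: [0,0.14,0,0,-1,-2,1,0,0.28,0,0,-2,-4,1,0,0.42,0,-1,-4,-5.5,1,0,0.56,0,-1.7,-6.3,-5.5,1,0,0.612,0,-1.7,-6.3,-5.5,1,0,0.612,0,-1.7,-6.3,-5.5,1]

```text
time: 15.4
tool_pos: [0.5492, 0.0995, 0.226]
ee_rot: [-3.14, -0.002, 2.336]
wrist_force: [1.2, -0.0, -1.7]
width: 0.0179
finger_force: 30.0
```

```bash
python3 - <<'E'
from h import *
Y=1.24; Rt=down(Y); c=np.array([.608,-.1097,0])
p=c-Rt[:,0]*.02-Rt[:,1]*.07+[0,0,.22]; delta(p,Rt)
E
```

```text
pos [0.5492 0.0995 0.226 ] rot [-3.1396 -0.0021  2.3364] DELTA rot [-0.003  -0.0007  1.0964] cm [-13.848 -15.231   0.605]
```

Emit:
move_arm:
  deltas: [0,0,0.14,-2,-2,0,1,0,0,0.28,-4,-4,0,1,0,0,0.42,-6,-6,0,1,0,0,0.56,-8,-8,0,1,0,0,0.7,-10,-10.5,0,1,0,0,0.84,-12,-13,0.3,1,0,0,0.98,-13.8,-15.2,0.6,1,0,0,1.096,-13.8,-15.2,0.6,1]

```text
time: 16.2
tool_pos: [0.5342, -0.105, 0.2188]
ee_rot: [-3.137, 0.003, 1.237]
wrist_force: [0.5, 1.2, -0.3]
width: 0.0178
finger_force: 30.0
```

Emit:
move_arm:
  deltas: [0,0,0,0,0,0,1,0,0,0,0,0,0,1]

```text
time: 16.4
tool_pos: [0.5351, -0.1021, 0.2199]
ee_rot: [-3.139, 0.001, 1.249]
wrist_force: [-0.4, -0.2, -0.1]
width: 0.0181
finger_force: 30.0
```

```bash
python3 - <<'E'
from h import *
ob=robot.get_obs(); s=snap('wrist'); save(s,'w3'); np.savez('w3.npz',im=s['image'],c=cloud(s),d=s['depth'],T=s['T'],pos=ob['tool_pos'],rot=ob['ee_rot'])
print(ob['tool_pos'],ob['ee_rot'],ob['width'])
E
```

```text
[ 0.5351 -0.1021  0.2199] [-3.1387  0.001   1.2487] 0.01810806350335064
```

View pics/w3.png

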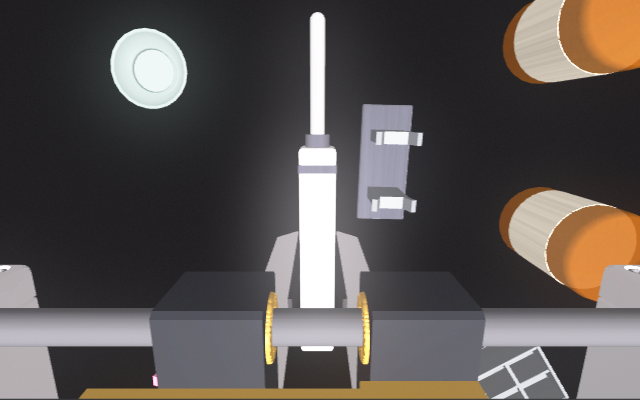

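The wrist view shows the rest base with corners at about (363,105), (412,106), (404,219) and (357,217). Fork tops are at (397,138) and (393,203), and the stylus is firmly held. Two bottles stand to the right, so I'll check their clearance from the gripper body.

```bash
python3 - <<'E'
from h import *
z=np.load('w3.npz'); im=z['im']; s=snap('wrist'); s['T']=z['T']; c=z['c']
m=np.zeros((400,640),np.uint8); cv2.rectangle(m,(345,95),(435,230),1,-1)
k=(m>0)&(z['d']>0)&(c[...,2]>.004)&(c[...,2]<.013)
cs=cv2.boxPoints(cv2.minAreaRect((c[k][:,:2]*1000).astype(np.float32))); print('base depth',cv2.minAreaRect((c[k][:,:2]*1000).astype(np.float32)))
g=(im.min(-1)>75)&(m>0)
n,l,st,ce=cv2.connectedComponentsWithStats(g.astype(np.uint8)); K=1+np.argmax(st[1:,4]); print(st[K])
# base edge rays
cor=[ray(s,u,v,.008) for u,v in ((363,104.5),(412,106),(404,219.5),(357,217.5))]; cor=np.array(cor)
e=(cor[0]+cor[1]-cor[2]-cor[3])/2; print('base corners',cor[:,:2].tolist(),'centre',cor.mean(0),'len',np.linalg.norm(e),'wid',np.linalg.norm(cor[1]-cor[0]),'yaw',np.arctan2(e[1],e[0]))
hk=(m>0)&(z['d']>0)&(c[...,2]>.055)&(c[...,2]<.085); q=c[hk]; r=cv2.minAreaRect((q[:,:2]*1000).astype(np.float32)); print('fork tops',hk.sum(),r,np.percentile(q[:,2],[5,50,95]))
e2=e[:2]/np.linalg.norm(e); a=q[:,:2]@e2; md=(a.min()+a.max())/2
for kk in (a>md,a<=md): print('post',(q[kk].min(0)+q[kk].max(0))/2, a[kk].min(),a[kk].max())
y=np.array([e2[1],-e2[0]]); b=q[:,:2]@y; print('across',[(b[kk].min(),b[kk].max()) for kk in (a>md,a<=md)],'centre along',md)
# bottles from top cloud
t=np.load('top1.npz'); C=t['c']
for nm,(u0,v0,u1,v1) in dict(a=(283,65,325,118),b=(352,82,400,140)).items():
    P=C[v0:v1,u0:u1].reshape(-1,3); P=P[P[:,2]>.03]; w=P[P[:,2]<.13]; cc=P[P[:,2]>.165].mean(0)
    rel=cc[:2]-cor.mean(0)[:2]; print('bottle',nm,'cap',cc,'zmax',P[:,2].max(),'rel along',rel@e2,'across',rel@y)
    for h in (.05,.1,.14,.16,.18): 
        S=P[abs(P[:,2]-h)<.01]; 
        if len(S): print('  h',h,'min across',((S[:,:2]-cor.mean(0)[:2])@y).min())
E
```

```text
base depth ((611.068603515625, -108.2523193359375), (129.89462280273438, 55.53786087036133), 70.27687072753906)
[ 345  104   78  127 7134]
base corners [[0.6079932867551116, -0.03937391518891723], [0.6579893045475776, -0.05775191605171661], [0.6163584580585241, -0.1792590069762589], [0.5647021674970089, -0.159459737576858]] centre [ 0.6118 -0.109   0.008 ] len 0.12804186427607783 wid 0.05326680683894654 yaw 1.2327782530327676
fork tops 1181 ((611.11279296875, -108.45387268066406), (76.3193130493164, 42.76641082763672), 70.23954772949219) [0.0588 0.0613 0.0744]
post [ 0.6214 -0.0782  0.0657] 0.1263420041620387 0.13862548217940895
post [ 0.6002 -0.1381  0.0655] 0.062151107697735276 0.07484862291912607
across [(np.float64(0.59129637743168), np.float64(0.6340804293408118)), (np.float64(0.5910249254323557), np.float64(0.633427906629011))] centre along 0.10038829493857211
bottle a cap [ 0.7887 -0.0405  0.2224] zmax 1.0687441734254128 rel along 0.12323130952385208 across 0.14424578064615398
  h 0.05 min across 0.11576710839474078
  h 0.1 min across 0.11561673930483825
  h 0.14 min across 0.12493028836612809
  h 0.16 min across 0.1371626178655913
  h 0.18 min across 0.13909445218554034
bottle b cap [ 0.7445 -0.2226  0.2332] zmax 1.0687441734254128 rel along -0.06315074450482978 across 0.16292509258086155
  h 0.05 min across 0.13977946173772818
  h 0.1 min across 0.1394865828906567
  h 0.14 min across 0.14696671069969156
  h 0.16 min across 0.16049746425372577
  h 0.18 min across 0.16391503808071542
```

```bash
python3 - <<'E'
from h import *
delta([.611,-.1084,.11],down(1.226))
E
```

```text
pos [ 0.5353 -0.1022  0.2203] rot [-3.1393  0.001   1.2481] DELTA rot [-0.0023  0.001   0.0221] cm [ 1.822  7.4   11.014]
```

Emit:
move_arm:
  deltas: [0,0,0,0.6,2.5,0,1,0,0,0,1.2,5,0,1,-0.002,0.001,0.022,1.8,7.4,2,1,-0.002,0.001,0.022,1.8,7.4,5,1,-0.002,0.001,0.022,1.8,7.4,8,1,-0.002,0.001,0.022,1.8,7.4,11,1,-0.002,0.001,0.022,1.8,7.4,11,1,-0.002,0.001,0.022,1.8,7.4,11,1]

```text
time: 17.3
tool_pos: [0.6108, -0.1094, 0.1103]
ee_rot: [-3.141, 0.0, 1.224]
wrist_force: [1.0, 0.5, -0.3]
width: 0.0181
finger_force: 30.0
```

Emit:
move_arm:
  deltas: [0,0,0,0,0,0,1,0,0,0,0,0,0,1]

```text
time: 17.5
tool_pos: [0.6123, -0.1104, 0.1132]
ee_rot: [3.137, -0.0, 1.223]
wrist_force: [-0.1, -0.3, -0.6]
width: 0.0176
finger_force: 30.0
```

```bash
python3 - <<'E'
from h import *
delta([.611,-.1084,.0625],down(1.226))
E
```

```text
pos [ 0.6123 -0.1104  0.1132] rot [ 3.1369 -0.0003  1.2229] DELTA rot [ 0.0047 -0.0003 -0.0031] cm [ 0.14  -0.215  5.066]
```

Emit:
move_arm:
  deltas: [0.003,0,-0.003,0.1,-0.15,1,1,0.003,0,-0.003,0.1,-0.15,2,1,0.003,0,-0.003,0.1,-0.15,2.7,1,0.003,0,-0.003,0.1,-0.15,2.7,1,0.003,0,-0.003,0.1,-0.15,2.7,1,0.003,0,-0.003,0.1,-0.15,2.7,1]

```text
time: 18.1
tool_pos: [0.61, -0.1088, 0.0836]
ee_rot: [-3.139, 0.0, 1.225]
wrist_force: [-0.3, 0.2, -1.1]
width: 0.0178
finger_force: 30.0
```

```bash
python3 - <<'E'
from h import *
delta([.611,-.1084,.0625],down(1.226))
E
```

```text
pos [ 0.61   -0.1088  0.0836] rot [-3.1389  0.      1.2253] DELTA rot [-0.0027  0.     -0.0007] cm [0.074 0.086 2.105]
```

Emit:
move_arm:
  deltas: [-0.002,0,0,0.05,0.07,0.7,1,-0.002,0,0,0.05,0.07,1.3,1,-0.002,0,0,0.05,0.07,1.8,1,-0.002,0,0,0.05,0.07,2.0,1,-0.002,0,0,0.05,0.07,2.0,1]

```text
time: 18.6
tool_pos: [0.6103, -0.1084, 0.0629]
ee_rot: [-3.14, 0.0, 1.225]
wrist_force: [0.2, -0.2, -1.9]
width: 0.0175
finger_force: 30.0
```

Emit:
move_arm:
  deltas: [0,0,0,0,0,0.06,1,0,0,0,0,0,0.12,1,0,0,0,0,0,0.12,1]

```text
time: 18.9
tool_pos: [0.6107, -0.1085, 0.0624]
ee_rot: [-3.141, -0.0, 1.225]
wrist_force: [-0.2, -0.3, -0.4]
width: 0.0181
finger_force: 30.0
```

Emit:
move_arm:
  deltas: [0,0,0,0,0,0,0.2,0,0,0,0,0,0,0.2,0,0,0,0,0,0,0.2,0,0,0,0,0,0,0,0,0,0,0,0,0,0,0,0,0,0,0,0,0]

```text
time: 19.5
tool_pos: [0.6106, -0.1084, 0.0621]
ee_rot: [-3.14, 0.0, 1.225]
wrist_force: [-0.6, 0.4, -0.7]
width: 0.0471
finger_force: 0.0
```

Emit:
move_arm:
  deltas: [0,0,0,0,0,0,0,0,0,0,0,0,-1,0,0,0,0,0,0,-3,0,0,0,0,0,0,-6,0,0,0,0,0,0,-10,0,0,0,0,0,0,-14,0,0,0,0,0,0,-16,0,0,0,0,0,0,-16,0]

```text
time: 20.3
tool_pos: [0.6127, -0.109, 0.2281]
ee_rot: [3.133, -0.001, 1.225]
wrist_force: [-0.0, -0.2, 0.7]
width: 0.047
finger_force: 0.0
```

```bash
python3 - <<'E'
from h import *
s=snap('wrist'); t=snap('scene')
B=cv2.resize(t['image'][160:280,220:420],None,fx=2,fy=2,interpolation=cv2.INTER_CUBIC)
A=s['image'].copy(); A=np.vstack([A[:, :],np.zeros((0,640,3),np.uint8)])
A=cv2.resize(A,(400,250),interpolation=cv2.INTER_AREA); B=cv2.resize(B,(400,240))
o=np.vstack([A,B]); cv2.imwrite('pics/end.png',o[:,:,::-1])
c=cloud(s); 
k=(s['depth']>0)&(c[...,2]>.073)&(c[...,2]<.085)&(np.hypot(c[...,0]-.611,c[...,1]+.108)<.1)&(s['image'].min(-1)>120); q=c[k]
r=cv2.minAreaRect((q[:,:2]*1000).astype(np.float32)); print(r,np.percentile(q[:,2],[5,50,95]),robot.get_obs()['width'],robot.get_obs()['tool_pos'])
E
```

```text
((618.787353515625, -87.37184143066406), (152.84022521972656, 42.28439712524414), 70.14417266845703) [0.0737 0.0779 0.0793] 0.04698175712587755 [ 0.6107 -0.1085  0.2222]
```

View pics/end.png

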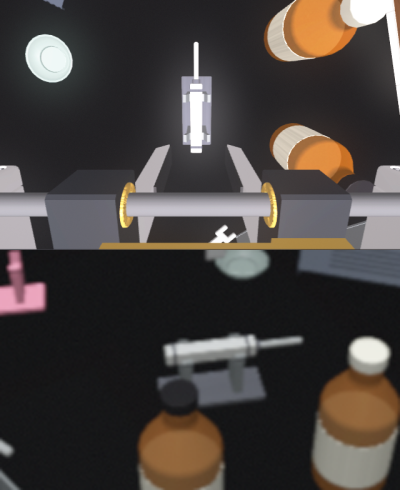

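The wrist and scene views show the stylus level in both forks, top at about 78 mm as expected, centred on the rest, and the gripper clear of it. I'm handing in.

```bash
python3 -c "
from bench import robot
print(robot.close_job())"
```

```text
the job is handed in; nothing more can be done
None
```

I pressed the button to its stop, held it at about 9 N for over a second, and let it go; the stylus now lies level in both forks, centred on the rest, and the job is handed in (no verdict came back).

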